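Seat a mirror cell in its three-point inspection nest

TASK

Take the round mirror cell off the white pad, set it down upright on the open loading end of the metal nest beside the fence, and let go of it. Then, with the fingertips, nudge it along the fence past the sprung plunger until you feel it come home against the brass ball of the stop screw, wherever that screw has been set, and keep pushing there for a good second with about 12 N, never letting more than 14 N come on the stop. Back away and leave it flat and touching fence, stop and plunger, without disturbing the chip frame, the jar or the screwdriver.

Things in the scene. Friction and masses are not known exactly. Their poses are not given: they have to be found in the camera images.
- cell: Mirror cell to be seated: upright black disc, 50 mm diameter, 24 mm tall, 0.1 to 0.23 kg, with a pale mirror in its flat top. Origin: centre of its underside; z up, yaw without meaning. Starts on the white pad.
- pad: White rectangular pad fixed on the bench, 110 x 190 x 4 mm; origin at the centre of its underside. The cell and the chip frame start on it.
- nest: Fixed lapped (slippery) aluminium plate, 12 mm thick; its top is the nest floor. Origin: on its underside, below the middle of the cell's possible home places. +x: push direction. Plate spans x -105..+65, y -45..+75 mm; open loading end at x -105..-45, with only the fence (-y side) on it and a yellow line at y 32. Blue plunger housing, 22 mm tall, at x -28..+2, y 50..74 mm.
- seat (a point): Middle of the range of home places: centre of the cell's underside, on the nest floor, 12 mm above the nest's origin; axes as the nest. The true home lies up to 9 mm before or beyond it along nest x, at y = 0, depending on how the stop screw was left; the setting is not measured and home has to be felt.
- load_spot (a point): Where to set the cell down: centre of its underside, on the nest's floor at nest x = -65, y = +6 mm (6 mm clear of the fence); axes as the nest. Up to 10 mm away along the fence is fine.
- fence: Polished, slippery steel fence fixed on the nest, 22 mm tall above the floor, from nest x = -87 to +38 mm; its guiding face is at nest y = -25 mm and faces +y. Origin and axes as the nest.
- stop: End stop: fixed dark block (x 47..59, y -2..24 mm in the nest, 22 mm tall) with a locked screw through it along nest x, ending in a brass ball, 12 mm diameter, at y +11, 11 mm above the floor. The ball's centre is at x +20 to +38 mm: set differently each time, rigid once set. The cell meets it 20 degrees to +y of the push direction; it feels 60 to 80 % of the push. Origin and axes as the nest, not at the ball.
- plunger: Sprung plunger: brass ball nose, 20 mm diameter, 11 mm above the floor, sliding along nest y out of the blue housing. Origin: centre of the nose, at nest x -13, y +25.5 mm when free. Slippery. Spring 0.6 N/mm, travel 12 mm to +y. The passing cell presses it in up to 9.5 mm, 1.7 to 9.3 mm when home; sliding past takes some 1 to 6 N. Once passed it draws the cell on with under 2 N, too little to press it home.
- chip_frame: Bystander: square black chip frame 44 x 44 x 5 mm lying on the pad. Origin: centre of its underside.
- jar: Bystander: amber jar, 44 mm diameter, 50 mm tall, on the bench. Origin: centre of its underside.
- driver: Bystander: small red-handled screwdriver 120 mm long lying on the bench.
Mind the look-alikes: they are no part of the job. Of the things that look like the cell, take the one that is farthest to the robot's right at the start. Of the things shaped like the nest, the aluminium one is meant.

How it is judged:
By the outcome, as a careful person would: the job done as asked, in the order asked, and still so for the second after the job is handed in, with the robot touching nothing.
It also fails if it takes over 67 s, if anything falls off the work surface, if the arm or the gripper's body presses on something with over 40 N, if the wrist force passes 120 N, or if a joint passes its speed limit or range.

ROBOT

A 7-joint arm with a two-finger parallel gripper is mounted at the origin on the work surface. World frame = base frame: x ahead of the robot, y to its left, z up, the work surface at z = 0. Lengths are in m, angles in rad, forces in N, time in s.
With the tool pointing down it reaches from about 0.4 to 0.85 m from the base axis. Payload 10.4 kg.
Tool frame: the origin (TCP) lies at the very end of the fingers, on their centre line; the grasp point (between the pads) lies 19 mm behind it; y points along the fingers, x is the direction in which the jaws open and shut, and the axes are right-handed (so a half turn about y gives the same grasp; the last joint's range is limited). The gripper opens to 87 mm and grips with 3 to 60 N. Pads are 19 mm wide; open, the fingers measure 117 mm over their backs; the gripper's body (75 mm by 190 mm) begins 51 mm behind the grasp point.
Start: joints at [1.271, 0.332, -0.065, 1.46, 0.022, 1.35, -0.088], TCP at [0.171, -0.601, 0.223] pointing down, gripper open.
Joint ranges: [-2.6, 2.6], [-0.5, 2.12], [-1.47, 1.34], [0.16, 2.42], [-1.27, 4.41], [0.06, 2.06], [-2.6, 2.6]. Speed limits (rad/s): [2.22, 2.22, 2.79, 2.79, 3.14, 3.14, 3.14].

INTERFACE

Orientations are given as a unit quaternion [x, y, z, w].
In Python, from bench import readout, vision, r gives the robot as it stands.
- The arm moves only by the tool arm_command, never from a script. Its argument "targets" is a list that holds one entry, the list of rows, each a list of 6 numbers: the shift along the tool's x, y, z in m, then the turn, a rotation vector about the tool's x, y, z in degrees. A call has 1 to 12 rows; each row shifts and turns the commanded pose from where the row before left it, along the tool's axes as they then stand; what a row does not reach is not made up. A row lasts 1/12 s, in which the tool goes at most 41.7 mm and 7.16 degrees, less where a joint would pass 70% of its speed; a pose out of reach is approached as far as the arm can. A call is refused whole if a number of a shift passes 0.0417 or a number of a turn 7.16, either way. A call with a gripper value outside its range is refused whole. "hand" is the opening, from 0 (shut) to 1 (fully open), set as the call begins (left out, the last holds). The fingers move at their own pace and stop on an object; "grip_force" is the grip in N (left out, the last holds). Time passes only in rows, so rows that do not move let the fingers close. It gives the time, the measured TCP pose, the force and the opening at its end, in the units of the state.
- readout.read_state(): the state, without advancing time (a new reading comes with each control period).
- vision.camera(name): name is "side" or "top" or "wrist"; returns a dict with "pixels" (420x560x3 uint8, blue, green, red), "fovy" (degrees; the focal length in pixels is half the picture's height over the tangent of half this angle, whatever the lens; pixels are square), "cx", "cy" (the principal point, pixels), "R" (3x3) and "t" (3): a world point X has camera coordinates R X + t; the wrist camera has in their place "mount" (4x4, takes a point from camera to tool coordinates, whose origin is the TCP and whose axes are the tool frame's). Camera axes: x right, y down, z forward; pixel columns grow to the right and rows downward; lengths in m; the calibration is good to about 2 mm. A picture is of the moment at which its call begins: read the wrist's pose just before it. There is no depth.
- r.close_job(): hands the job in, once; it reports no verdict.
The state is a dict: "time": time; "joint_positions": joint angles; "joint_vel": joint speeds; "joint_torque": joint torques, N m; "ee_pos": TCP position; "eef_rot": TCP orientation; "ft_force": force on the tool from outside, world axes, zero at the start; "torque": the same for the moment, N m; "width": finger opening in m.
Only numpy, scipy, OpenCV 4.12 (cv2) and the standard library are available. Lean on these libraries where they do the work, as an engineer would, in place of code of your own. Each camera call takes 0.05 s, during which the arm holds its last target.

## Working session

There is one attempt and no reset: what is moved stays moved. The work goes in short steps, Python scripts to look and compute and a tool call to move; the robot and the scene stay as the last step left them, time stands still between calls to the robot, and variables do not carry over. Pictures are saved under pics/ and viewed, and the job is handed in when it is done.

Besides the shell and the picture viewer there is one more tool, called after "Call:" as a command line: name --argument value ..., lists and objects as JSON in quotes. arm_command: Moves the arm, as the interface text tells. Its arguments: {"type":"object","properties":{"targets":{"type":"array","items":{"type":"array","items":{"type":"array","items":{"type":"number"}}}},"hand":{"type":"number"},"grip_force":{"type":"number"}},"required":["targets"]}

```bash
ls; mkdir -p pics; cat > h.py <<'E'
import numpy as np,cv2
from bench import readout,vision,r
def snap(n,f):
    c=vision.camera(n); cv2.imwrite('pics/'+f,c['pixels']); 
    import pickle; pickle.dump(c,open('pics/'+f+'.pkl','wb')); return c
def load(f):
    import pickle; return pickle.load(open('pics/'+f+'.pkl','rb'))
def ray(c,u,v):
    f=c['pixels'].shape[0]/2/np.tan(np.radians(c['fovy'])/2)
    d=np.array([(u-c['cx'])/f,(v-c['cy'])/f,1.]); R=np.array(c['R']);t=np.array(c['t'])
    return -R.T@t, R.T@d
def plane(c,u,v,z):
    o,d=ray(c,u,v); return o+d*(z-o[2])/d[2]
def proj(c,X):
    f=c['pixels'].shape[0]/2/np.tan(np.radians(c['fovy'])/2)
    p=np.array(c['R'])@np.array(X)+np.array(c['t']); return np.array([c['cx']+f*p[0]/p[2],c['cy']+f*p[1]/p[2]])
E
python3 - <<'E'
from h import *
s=readout.read_state(); print(s)
for n in ['top','side','wrist']:
    c=snap(n,n+'0.png'); print(n,{k:v for k,v in c.items() if k!='pixels'})
E
```

```text
pics
{'time': 0.0, 'joint_positions': array([ 1.27139146,  0.33287552, -0.0647194 ,  1.46094118,  0.02156229,
        1.34989966, -0.08849961]), 'joint_vel': array([-2.71883545e-03, -6.44450718e-04,  1.33013841e-04,  1.93976747e-03,
       -1.84816134e-03,  7.77265274e-05, -4.86427410e-04]), 'joint_torque': array([ 9.24808091e-06, -6.23243737e+01,  2.48102011e-02, -3.89897239e+01,
       -6.12826715e-02,  4.00313688e-02,  1.35512933e-04]), 'ee_pos': array([ 0.17071344, -0.60082828,  0.22175176]), 'eef_rot': array([-0.5639077 ,  0.42663776, -0.42582096,  0.56450406]), 'ft_force': array([-0.38269249,  0.67384535,  0.11480556]), 'torque': array([-0.06602445,  0.03288891, -0.0253534 ]), 'width': 0.08734488923465923}
top {'fovy': 55.05952571294843, 'cx': 287.90393388602115, 'cy': 211.25832606438382, 'R': array([[-0.00517086, -0.99976411,  0.0210946 ],
       [-0.98925818,  0.00203251, -0.14616468],
       [ 0.14608732, -0.0216238 , -0.98903534]]), 't': array([0.05571654, 0.54972886, 0.96866137])}
side {'fovy': 54.633118332746065, 'cx': 271.5392948040482, 'cy': 211.00732226255346, 'R': array([[-0.86627653, -0.49949774,  0.00818438],
       [-0.30011343,  0.50724838, -0.80785581],
       [ 0.39937064, -0.70228277, -0.58932335]]), 't': array([0.51584776, 0.17650973, 0.73277136])}
wrist {'fovy': 69.33128687097256, 'cx': 278.87665997070326, 'cy': 206.69721997102818, 'mount': array([[ 9.99999497e-01,  9.67305632e-04,  2.65495229e-04,
         3.01181949e-04],
       [ 2.75805975e-05, -2.91095461e-01,  9.56694012e-01,
        -1.61715723e-01],
       [ 1.00269996e-03, -9.56693523e-01, -2.91095341e-01,
         8.01765104e-02],
       [ 0.00000000e+00,  0.00000000e+00,  0.00000000e+00,
         1.00000000e+00]])}
```

View pics/top0.png

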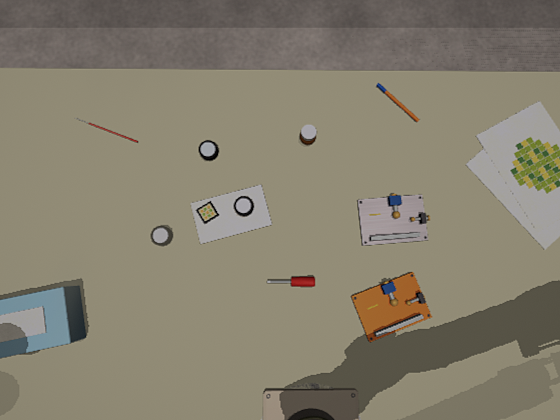

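View pics/side0.png

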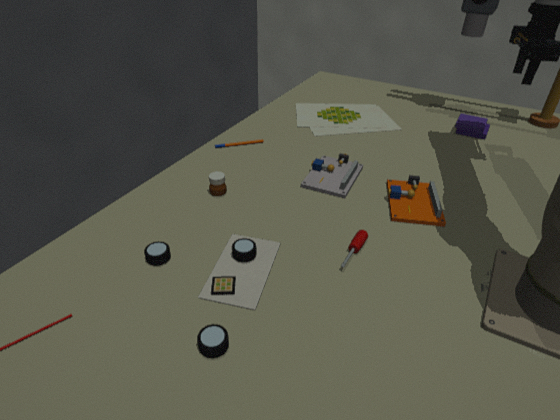

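View pics/wrist0.png

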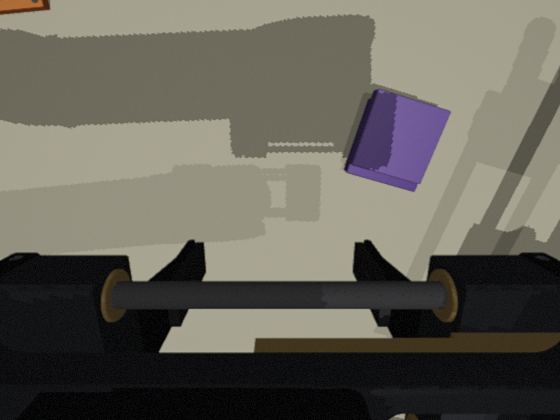

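```bash
python3 - <<'E'
from h import *
c=load('top0.png'); p=c['pixels']
a=cv2.resize(p[180:250,185:285],None,fx=8,fy=8,interpolation=cv2.INTER_CUBIC); cv2.imwrite('pics/padcrop.png',a)
a=cv2.resize(p[185:255,345:440],None,fx=8,fy=8,interpolation=cv2.INTER_CUBIC); cv2.imwrite('pics/nestcrop.png',a)
s=load('side0.png')['pixels']
a=cv2.resize(s[145:200,295:370],None,fx=10,fy=10,interpolation=cv2.INTER_CUBIC); cv2.imwrite('pics/nestside.png',a)
for n,u,v,z in [('cell',244,206,.028),('n',393,220,.012),('fl',370,237,.034),('fr',427,235,.034),('jar',308,134,.05),('c1',208,150,.024),('c2',162,235,.024)]: print(n,plane(c,u,v,z))
E
```

```text
cell [0.56535609 0.16457329 0.028     ]
n [ 0.53068864 -0.21785927  0.012     ]
fl [ 0.48518336 -0.15174977  0.034     ]
fr [ 0.48972613 -0.2958893   0.034     ]
jar [0.7476586  0.00160998 0.05      ]
c1 [0.7130646  0.25954479 0.024     ]
c2 [0.49281034 0.36905261 0.024     ]
```

View pics/padcrop.png

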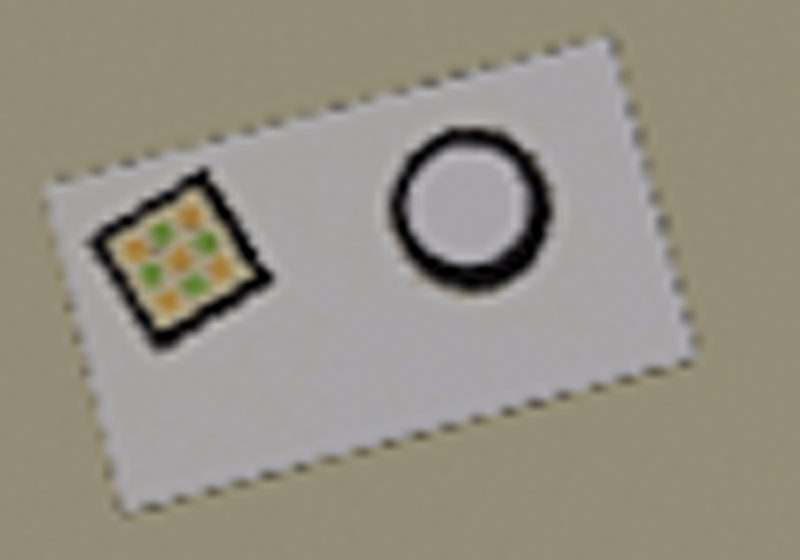

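View pics/nestcrop.png

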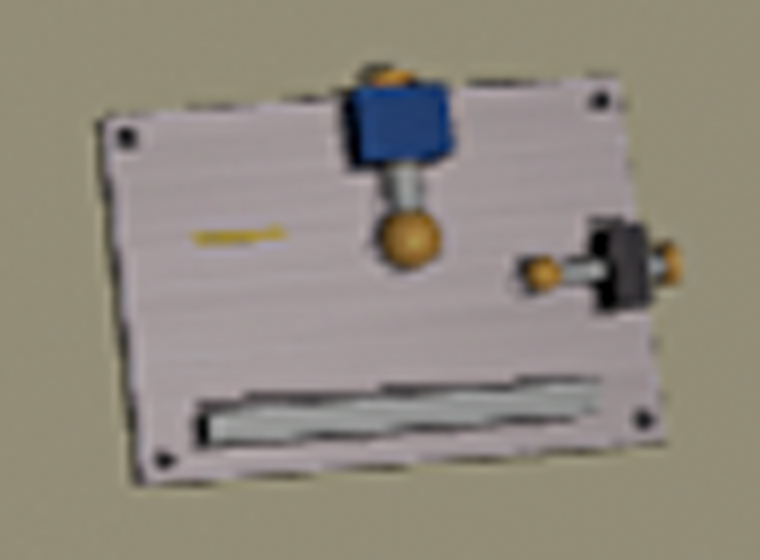

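View pics/nestside.png

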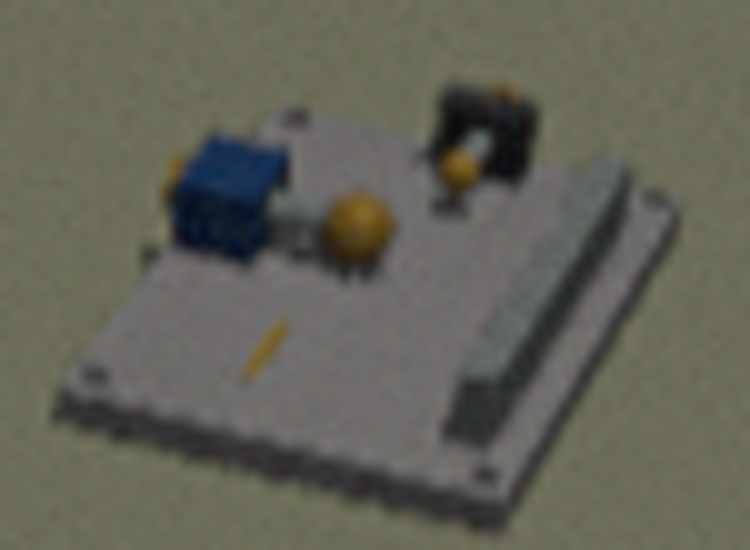

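```bash
cat >> h.py <<'E'
from scipy.spatial.transform import Rotation as Rot
def fit2(P,W): # rigid 2D nest->world
    P=np.array(P);W=np.array(W);a=P.mean(0);b=W.mean(0);H=(P-a).T@(W-b);U,_,V=np.linalg.svd(H);R=V.T@U.T
    if np.linalg.det(R)<0: V[1]*=-1;R=V.T@U.T
    return R,b-R@a
def wcam(pose_pos,q,c):
    M=np.array(c['mount']); Rt=Rot.from_quat(q).as_matrix()
    Rc=Rt@M[:3,:3]; o=Rt@M[:3,3]+pose_pos; c['R']=Rc.T; c['t']=-Rc.T@o; return c
E
python3 - <<'E'
from h import *
c=load('top0.png')
pc=lambda u,v:((u+.5)/8-.5+345,(v+.5)/8-.5+185)
pts=[((102,120),(-.105,.075),.012),((615,80),(.065,.075),.012),((660,440),(.065,-.045),.012),((137,482),(-.105,-.045),.012)]
W=[plane(c,*pc(*a),z)[:2] for a,_,z in pts];P=[p for _,p,_ in pts]
R,t=fit2(P,W); print(R,t,np.degrees(np.arctan2(R[1,0],R[0,0]))); print((np.array(P)@R.T+t-W)*1e3)
inv=lambda w:R.T@(np.array(w)[:2]-t)*1e3
print('plunger',inv(plane(c,*pc(409,238),.023)),'stop ball',inv(plane(c,*pc(541,272),.023)))
# fence top edge
print('fence',[inv(plane(c,*pc(*q),.034)) for q in [(205,412),(595,378)]])
for xy in [(-65,6),(0,0)]: print(xy,R@np.array(xy)/1e3+t)
# cell
q=lambda u,v:((u+.5)/8-.5+185,(v+.5)/8-.5+180)
g=cv2.cvtColor(c['pixels'],cv2.COLOR_BGR2GRAY)
p=c['pixels'][180:250,185:285]; G=cv2.resize(p,None,fx=8,fy=8,interpolation=cv2.INTER_CUBIC)
m=(cv2.cvtColor(G,cv2.COLOR_BGR2GRAY)<90).astype(np.uint8)
cs,h=cv2.findContours(m,cv2.RETR_CCOMP,cv2.CHAIN_APPROX_NONE)
for k in cs:
    if cv2.contourArea(k)>3000:
        (x,y),rr=cv2.minEnclosingCircle(k); e=cv2.fitEllipse(k); print(cv2.contourArea(k),(x,y),rr,e, plane(c,*q(*e[0]),.028))
s=readout.read_state(); print(Rot.from_quat(s['eef_rot']).as_matrix())
E
```

```text
[[ 0.07335316  0.99730603]
 [-0.99730603  0.07335316]] [ 0.51867392 -0.23622163] -85.79339547758111
[[ 1.44350732  1.08907734]
 [ 0.91905519 -0.20362728]
 [-1.34696671 -0.80860762]
 [-1.0155958  -0.07684244]]
plunger [-12.0691484   26.23100292] stop ball [28.93050134 12.12736228]
fence [array([-85.97547914, -24.9005172 ]), array([ 38.04233707, -23.69867954])]
(-65, 6) [ 0.5198898  -0.17095662]
(0, 0) [ 0.51867392 -0.23622163]
18310.0 (181.09783935546875, 259.12091064453125) 93.49820709228516 ((180.55282592773438, 259.7638854980469), (157.2233428955078, 161.15870666503906), 54.95976257324219) [0.55011511 0.25716511 0.028     ]
11721.0 (180.0, 259.0) 74.95341491699219 ((179.06219482421875, 258.9064636230469), (124.62801361083984, 129.801513671875), 69.21133422851562) [0.55038919 0.25763955 0.028     ]
20247.0 (471.5, 209.0) 83.55397033691406 ((470.89599609375, 209.26768493652344), (158.12948608398438, 163.28614807128906), 168.572998046875) [0.56607422 0.16603499 0.028     ]
11722.5 (467.01025390625, 204.04676818847656) 63.14955139160156 ((467.4404296875, 204.71475219726562), (120.37413787841797, 124.10116577148438), 70.30249786376953) [0.56753597 0.16714246 0.028     ]
[[ 2.73347538e-01 -3.23428703e-04  9.61915287e-01]
 [-9.61914741e-01  1.02516070e-03  2.73347728e-01]
 [-1.07452625e-03 -9.99999422e-01 -3.08856834e-05]]
```

```bash
python3 - <<'E'
from h import *
s=load('side0.png')['pixels']
a=cv2.resize(s[0:100,440:560],None,fx=6,fy=6,interpolation=cv2.INTER_CUBIC); cv2.imwrite('pics/grip.png',np.clip(a.astype(float)*2.5,0,255).astype(np.uint8))
E
```

```text
(no output)
```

View pics/grip.png

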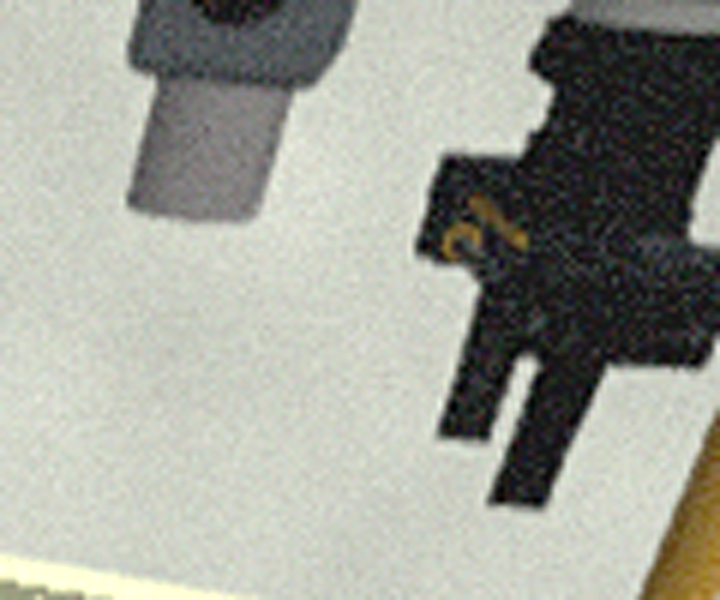

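Call:
arm_command --targets '[[[-0.0237,0,0.0326,0,0,0],[-0.0237,0,0.0326,0,0,0],[-0.0237,0,0.0326,0,0,0],[-0.0237,0,0.0326,0,0,0],[-0.0237,0,0.0326,0,0,0],[-0.0237,0,0.0326,0,0,0],[-0.0237,0,0.0326,0,0,0],[-0.0237,0,0.0326,0,0,0],[-0.0237,0,0.0326,0,0,0],[-0.0237,0,0.0326,0,0,0],[-0.02,0,0.0326,0,5.8,0],[-0.02,0,0.0326,0,5.8,0]]]' --hand 0.8

```text
time: 1.15
ee_pos: [0.4748, -0.2286, 0.2228]
eef_rot: [0.517, -0.482, 0.482, -0.517]
ft_force: [0.8, -1.1, -0.1]
width: 0.0697
```

Call:
arm_command --targets '[[[0,0,0,0,0,0],[0,0,0,0,0,0],[0,0,0,0,0,0]]]'

```text
time: 1.4
ee_pos: [0.4737, -0.231, 0.2222]
eef_rot: [0.519, -0.481, 0.481, -0.518]
ft_force: [0.7, -0.7, -0.1]
width: 0.0697
```

```bash
python3 - <<'E'
from h import *
s=readout.read_state(); c=snap('wrist','w1.png'); c=wcam(s['ee_pos'],s['eef_rot'],c)
import pickle; pickle.dump(c,open('pics/w1.png.pkl','wb'))
print(s['time'],s['ee_pos'],s['width'],s['ft_force']); print(Rot.from_quat(s['eef_rot']).as_matrix())
E
```

```text
1.4 [ 0.47374953 -0.2309753   0.22222712] 0.06965256032768843 [ 0.69132629 -0.66578559 -0.136846  ]
[[ 7.53369664e-02 -7.53514688e-04  9.97157848e-01]
 [-9.97158132e-01 -9.66690580e-05  7.53369148e-02]
 [ 3.96268380e-05 -9.99999711e-01 -7.58656053e-04]]
```

View pics/w1.png

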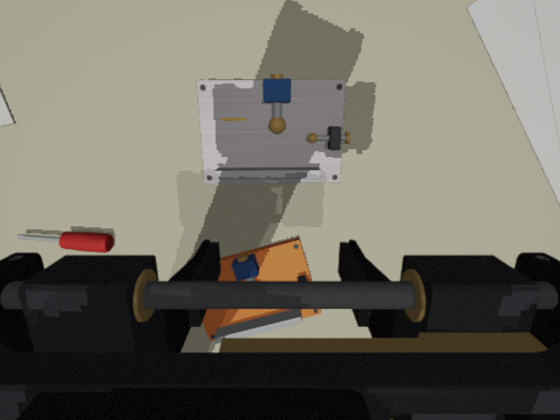

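```bash
python3 - <<'E'
from h import *
p=load('w1.png')['pixels'][70:195,185:360]
a=cv2.resize(p,None,fx=4.5,fy=4.5,interpolation=cv2.INTER_CUBIC); cv2.imwrite('pics/w1c.png',a)
E
```

```text
(no output)
```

View pics/w1c.png

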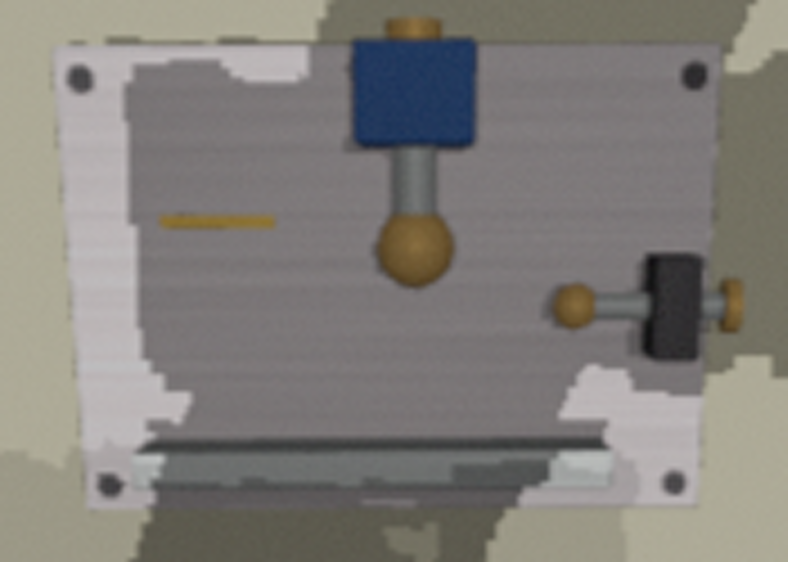

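```bash
python3 - <<'E'
from h import *
c=load('w1.png')
pc=lambda u,v:((u+.5)/4.5-.5+185,(v+.5)/4.5-.5+70)
pts=[((57,46),(-.105,.075)),((720,45),(.065,.075)),((698,507),(.065,-.045)),((87,507),(-.105,-.045))]
W=[plane(c,*pc(*a),.012)[:2] for a,_ in pts];P=[p for _,p in pts]
R,t=fit2(P,W); print(t,np.degrees(np.arctan2(R[1,0],R[0,0]))); print((np.array(P)@R.T+t-W)*1e3)
inv=lambda w:R.T@(np.array(w)[:2]-t)*1e3
print('plunger',inv(plane(c,*pc(415,250),.023)),'stop ball',inv(plane(c,*pc(574,306),.023)))
print('fence top',[inv(plane(c,*pc(*q),.034)) for q in [(140,452),(610,450)]],'bot',[inv(plane(c,*pc(*q),.012)) for q in [(150,441),(605,438)]])
print('yellow',[inv(plane(c,*pc(*q),.012)) for q in [(162,222),(273,222)]])
for xy in [(-65,6),(0,0)]: print(xy,R@np.array(xy)/1e3+t)
E
```

```text
[ 0.5177433  -0.23913232] -85.56150328258316
[[ 0.50918694  1.35015357]
 [ 0.65838423 -1.34786634]
 [-0.47950278 -0.15329409]
 [-0.6880684   0.15100687]]
plunger [-13.43189357  24.91728316] stop ball [27.57842107 10.90163044]
fence top [array([-84.5130936 , -25.03264498]), array([ 36.81380141, -24.64325796])] bot [array([-86.20251916, -25.90748957]), array([ 38.3322919 , -25.21617616])]
yellow [array([-79.63145831,  31.6899136 ]), array([-50.60928189,  31.65925021])]
(-65, 6) [ 0.51869503 -0.17386293]
(0, 0) [ 0.5177433  -0.23913232]
```

Call:
arm_command --targets '[[[-0.039,0,0.0085,0,0,0],[-0.039,0,0.0085,0,0,0],[-0.039,0,0.0085,0,0,0],[-0.039,0,0.0085,0,0,0],[-0.039,0,0.0085,0,0,0],[-0.039,0,0.0085,0,0,0],[-0.039,0,0.0085,0,0,0],[-0.039,0,0.0085,0,0,0],[-0.039,0,0.0085,0,0,0],[-0.039,0,0.0085,0,0,0],[0,0,0,0,0,0],[0,0,0,0,0,0]]]'

```text
time: 2.45
ee_pos: [0.5297, 0.1658, 0.2223]
eef_rot: [0.519, -0.481, 0.48, -0.519]
ft_force: [0.3, -0.5, -1.0]
width: 0.0695
```

```bash
python3 - <<'E'
from h import *
s=readout.read_state(); c=snap('wrist','w2.png'); c=wcam(s['ee_pos'],s['eef_rot'],c)
import pickle; pickle.dump(c,open('pics/w2.png.pkl','wb'))
print(s['time'],s['ee_pos'],s['width'],s['ft_force']); T=Rot.from_quat(s['eef_rot']).as_matrix(); print(T)
g=cv2.cvtColor(c['pixels'],cv2.COLOR_BGR2GRAY); m=(g<70).astype(np.uint8)
cs,h=cv2.findContours(m,cv2.RETR_CCOMP,cv2.CHAIN_APPROX_NONE)
for k in cs:
    if 500<cv2.contourArea(k)<20000 and len(k)>5:
        e=cv2.fitEllipse(k); X=plane(c,*e[0],.028); print(cv2.contourArea(k),e,X,T.T@(X-s['ee_pos']))
print(proj(c,[.5672,.1667,.028]))
E
```

```text
2.45 [0.52966474 0.16578283 0.22227116] 0.06945210315743794 [ 0.28893555 -0.54549158 -1.00591511]
[[ 7.74029668e-02 -6.06616239e-04  9.96999705e-01]
 [-9.96999808e-01  3.59687312e-04  7.74031935e-02]
 [-4.05562178e-04 -9.99999751e-01 -5.76955409e-04]]
5692.5 ((265.96044921875, 327.371337890625), (42.3013801574707, 223.14210510253906), 86.65911102294922) [0.32479271 0.16744293 0.028     ] [-0.01743403  0.19439599 -0.20401677]
1449.0 ((113.18441772460938, 198.98202514648438), (39.751953125, 46.65192413330078), 80.30369567871094) [0.49553825 0.36494208 0.028     ] [-0.20112444  0.19436345 -0.01849645]
826.0 ((108.49559783935547, 201.79119873046875), (30.056243896484375, 35.09283447265625), 126.6188735961914) [0.4915016  0.37092924 0.028     ] [-0.20740608  0.19436805 -0.02205756]
1136.5 ((203.9866485595703, 157.55870056152344), (38.63447952270508, 41.056602478027344), 137.65916442871094) [0.55452252 0.2551771  0.028     ] [-0.08712321  0.19428819  0.03181469]
901.0 ((203.3183135986328, 158.04632568359375), (33.92869567871094, 36.5191535949707), 128.9489288330078) [0.55389216 0.25595185 0.028     ] [-0.08794443  0.19428885  0.03124619]
1323.5 ((280.37945556640625, 153.13182067871094), (40.25779724121094, 41.9389762878418), 174.00631713867188) [0.56663351 0.16664403 0.028     ] [0.00208166 0.194249   0.0370366 ]
955.0 ((280.4585266113281, 154.52703857421875), (34.77264404296875, 35.08485794067383), 38.07508087158203) [0.56503411 0.16642356 0.028     ] [0.00217768 0.19424989 0.03542494]
560.0 ((202.47073364257812, 6.045083045959473), (41.83156204223633, 54.36507797241211), 144.5533905029297) [0.70876682 0.25774968 0.028     ] [-0.07774911  0.19419555  0.18579534]
[280.37037044 152.63826084]
```

View pics/w2.png

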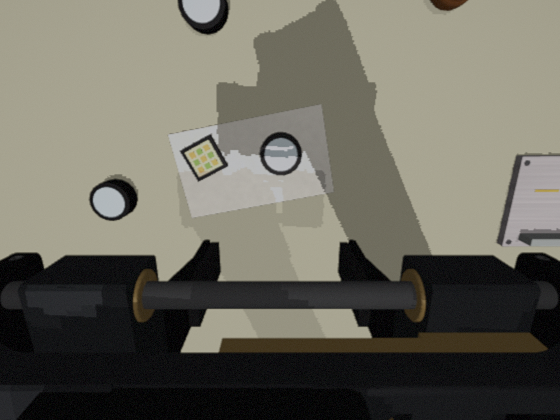

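Call:
arm_command --targets '[[[0.001,0.02,0.018,0,0,0],[0.001,0.035,0.018,0,0,0],[0,0.04,0,0,0,0],[0,0.04,0,0,0,0],[0,0.03,0,0,0,0],[0,0.02,0,0,0,0],[0,0.013,0,0,0,0],[0,0.008,0,0,0,0],[0,0.004,0,0,0,0],[0,0.003,0,0,0,0],[0,0,0,0,0,0],[0,0,0,0,0,0]]]'

```text
time: 3.5
ee_pos: [0.5667, 0.1653, 0.0106]
eef_rot: [-0.518, 0.481, -0.482, 0.519]
ft_force: [-0.3, 0.0, 0.8]
width: 0.0698
```

Call:
arm_command --targets '[[[0,0.002,0,0,0,0],[0,0,0,0,0,0],[0,0,0,0,0,0]]]'

```text
time: 3.75
ee_pos: [0.5662, 0.1654, 0.0079]
eef_rot: [-0.518, 0.481, -0.481, 0.518]
ft_force: [0.1, -0.8, -0.0]
width: 0.0697
```

Call:
arm_command --targets '[[[0,0,0,0,0,0],[0,0,0,0,0,0],[0,0,0,0,0,0],[0,0,0,0,0,0],[0,0,0,0,0,0],[0,0,0,0,0,0]]]' --hand 0 --grip_force 20

```text
time: 4.25
ee_pos: [0.566, 0.1654, 0.0076]
eef_rot: [-0.518, 0.481, -0.481, 0.518]
ft_force: [0.1, 0.4, 0.2]
width: 0.0497
```

```bash
python3 - <<'E'
from h import *
s=readout.read_state(); c=snap('wrist','w3.png')
print(s['time'],s['ee_pos'],s['width'],s['ft_force'])
cv2.imwrite('pics/w3b.png',np.clip(c['pixels'].astype(float)*2,0,255).astype(np.uint8))
E
```

```text
4.25 [0.56602076 0.16543022 0.0075798 ] 0.04970223803206927 [0.12633008 0.38899084 0.19810451]
```

View pics/w3b.png

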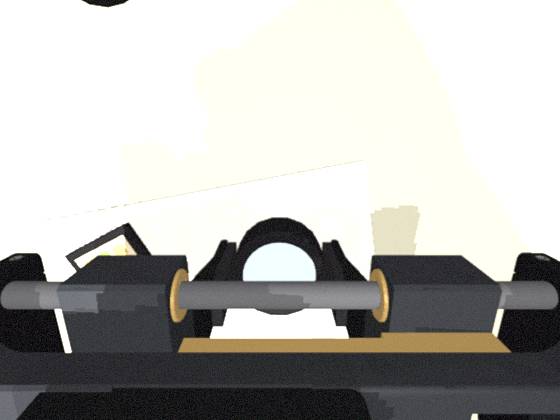

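```bash
python3 - <<'E'
from h import *
s=readout.read_state(); c=wcam(s['ee_pos'],s['eef_rot'],load('w3.png')); T=Rot.from_quat(s['eef_rot']).as_matrix()
for uv in [(280,274)]: X=plane(c,*uv,.028); print(X,T.T@(X-s['ee_pos']))
print(proj(c,[.566,.1666,.028]),T)
print(T.T@(np.array([.5188,-.1694,.1])-s['ee_pos']))
E
```

```text
[0.56664296 0.16452755 0.028     ] [ 0.00093291 -0.02041628  0.0005523 ]
[275.9472946  274.82899341] [[ 7.43478515e-02  1.34434978e-04  9.97232360e-01]
 [-9.97232364e-01  1.02102758e-04  7.43478381e-02]
 [-9.18252241e-05 -9.99999986e-01  1.41654031e-04]]
[ 0.33037264 -0.0924568  -0.07197483]
```

Call:
arm_command --targets '[[[0,-0.01,0,0,0,0],[0,-0.03,0,0,0,0],[0,-0.035,0,0,0,0],[0,-0.035,0,0,0,0],[0,0,0,0,0,0]]]'

```text
time: 4.72
ee_pos: [0.5691, 0.1669, 0.1251]
eef_rot: [-0.515, 0.479, -0.483, 0.521]
ft_force: [1.9, 0.3, -1.2]
width: 0.0496
```

Call:
arm_command --targets '[[[0.015,0,-0.003,0,0,0],[0.03,0,-0.0066,0,0,0],[0.035,0,-0.0076,0,0,0],[0.035,0,-0.0076,0,0,0],[0.035,0,-0.0076,0,0,0],[0.035,0,-0.0076,0,0,0],[0.035,0,-0.0076,0,0,0],[0.035,0,-0.0076,0,0,0],[0.035,0,-0.0076,0,0,0],[0.03,0,-0.0066,0,0,0],[0.01,0,-0.003,0,0,0],[0,0,0,0,0,0]]]'

```text
time: 5.72
ee_pos: [0.5172, -0.1731, 0.1176]
eef_rot: [0.517, -0.482, 0.483, -0.516]
ft_force: [-0.8, 0.4, -1.4]
width: 0.0495
```

Call:
arm_command --targets '[[[0,0,0,0,0,0],[0,0,0,0,0,0],[0,0,0,0,0,0]]]'

```text
time: 5.97
ee_pos: [0.5187, -0.1674, 0.1177]
eef_rot: [-0.519, 0.48, -0.48, 0.519]
ft_force: [0.6, 0.4, -2.3]
width: 0.0494
```

```bash
python3 - <<'E'
from h import *
s=readout.read_state(); c=snap('wrist','w4.png');c=wcam(s['ee_pos'],s['eef_rot'],c)
import pickle; pickle.dump(c,open('pics/w4.png.pkl','wb'))
print(s['time'],s['ee_pos'],s['width'],s['ft_force']);T=Rot.from_quat(s['eef_rot']).as_matrix();print(T, T.T@(np.array([.5188,-.1694,.0])-s['ee_pos']))
snap('top','top4.png')
cv2.imwrite('pics/w4b.png',np.clip(c['pixels'].astype(float)*2,0,255).astype(np.uint8))
E
```

```text
5.9667 [ 0.51872363 -0.16737497  0.1177291 ] 0.049434229956935985 [ 0.57984237  0.38749736 -2.2963892 ]
[[ 7.67873376e-02  3.07207909e-04  9.97047446e-01]
 [-9.97047420e-01  4.09457054e-04  7.67872094e-02]
 [-3.84658472e-04 -9.99999869e-01  3.37741969e-04]] [ 0.0020702   0.11772827 -0.00011912]
```

View pics/w4b.png

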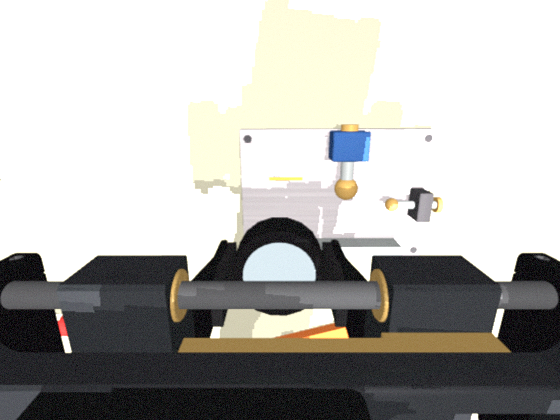

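```bash
python3 - <<'E'
from h import *
c=load('w4.png')
a=np.radians(-85.65);R=np.array([[np.cos(a),-np.sin(a)],[np.sin(a),np.cos(a)]])
for n,uv,z,p in [('pl',(346,188),.023,(-13,25.5)),('ylmid',(285.5,178.5),.012,(-65,32)),('TL',(241,129),.012,(-105,75)),('TR',(433,128.5),.012,(65,75)),('fencetop R',(400,241),.034,(38,-25)),('bt',(392,204),.023,(28,11))]:
    W=plane(c,*uv,z)[:2]; print(n,W,W-R@np.array(p)/1e3)
E
```

```text
pl [ 0.54238912 -0.22418969] [ 0.51794861 -0.23908639]
ylmid [ 0.54441378 -0.17164086] [ 0.51743614 -0.23888078]
TL [ 0.5842823  -0.13012999] [ 0.51746249 -0.24051619]
TR [ 0.59744803 -0.29352199] [ 0.5177339 -0.2343979]
fencetop R [ 0.50129615 -0.27534234] [ 0.52334187 -0.23555558]
bt [ 0.53120785 -0.26660538] [ 0.51811577 -0.23952038]
```

Call:
arm_command --targets '[[[0.003,0.015,0,0,0,0],[0,0.03,0,0,0,0],[0,0.025,0,0,0,0],[0,0.015,0,0,0,0],[0,0.007,0,0,0,0],[0,0.003,0,0,0,0],[0,0,0,0,0,0],[0,0,0,0,0,0]]]'

```text
time: 6.73
ee_pos: [0.5194, -0.1721, 0.0236]
eef_rot: [-0.518, 0.48, -0.481, 0.519]
ft_force: [-1.1, 0.0, -2.0]
width: 0.049
```

Call:
arm_command --targets '[[[0,0.002,0,0,0,0],[0,0.001,0,0,0,0],[0,0,0,0,0,0],[0,0,0,0,0,0]]]'

```text
time: 7.07
ee_pos: [0.5187, -0.1723, 0.0199]
eef_rot: [-0.518, 0.481, -0.481, 0.518]
ft_force: [0.6, -0.6, -1.8]
width: 0.0496
```

Call:
arm_command --targets '[[[0,0.002,0,0,0,0],[0,0.0015,0,0,0,0],[0,0,0,0,0,0],[0,0,0,0,0,0]]]'

```text
time: 7.4
ee_pos: [0.5184, -0.1721, 0.0159]
eef_rot: [0.518, -0.481, 0.481, -0.518]
ft_force: [0.5, -0.1, -1.2]
width: 0.0494
```

Call:
arm_command --targets '[[[0,0.0005,0,0,0,0],[0,0.0005,0,0,0,0],[0,0,0,0,0,0],[0,0,0,0,0,0]]]'

```text
time: 7.73
ee_pos: [0.5187, -0.1722, 0.0155]
eef_rot: [0.518, -0.481, 0.481, -0.518]
ft_force: [-2.2, 1.5, 6.0]
width: 0.0495
```

Call:
arm_command --targets '[[[0,0,0,0,0,0],[0,0,0,0,0,0],[0,0,0,0,0,0],[0,0,0,0,0,0]]]' --hand 0.69

```text
time: 8.07
ee_pos: [0.5186, -0.1722, 0.015]
eef_rot: [-0.518, 0.481, -0.481, 0.518]
ft_force: [-0.1, -0.5, -0.9]
width: 0.0595
```

Call:
arm_command --targets '[[[0,-0.01,0,0,0,0],[0,-0.02,0,0,0,0],[0,-0.03,0,0,0,0],[0,-0.03,0,0,0,0],[-0.03,-0.01,0,0,0,0],[-0.03,0,0,0,0,0],[0,0,0,0,0,0],[0,0,0,0,0,0]]]'

```text
time: 8.73
ee_pos: [0.5144, -0.1106, 0.1161]
eef_rot: [-0.519, 0.48, -0.481, 0.519]
ft_force: [-0.4, 0.2, -0.6]
width: 0.0602
```

```bash
python3 - <<'E'
from h import *
s=readout.read_state(); c=snap('wrist','w5.png');c=wcam(s['ee_pos'],s['eef_rot'],c)
import pickle; pickle.dump(c,open('pics/w5.png.pkl','wb'))
print(s['time'],s['ee_pos'],s['width'],s['ft_force']);T=Rot.from_quat(s['eef_rot']).as_matrix();print(T)
cv2.imwrite('pics/w5b.png',np.clip(c['pixels'].astype(float)*2,0,255).astype(np.uint8))
p=snap('side','side5.png')['pixels']
cv2.imwrite('pics/side5b.png',cv2.resize(np.clip(p[110:220,260:400]*2.,0,255).astype(np.uint8),None,fx=5,fy=5,interpolation=cv2.INTER_CUBIC))
E
```

```text
8.7333 [ 0.51436463 -0.11060552  0.11610005] 0.060204804149000965 [-0.36439912  0.2280427  -0.62399057]
[[ 7.76825814e-02  1.17994492e-03  9.96977444e-01]
 [-9.96977978e-01 -4.83074314e-04  7.76831947e-02]
 [ 5.73276085e-04 -9.99999187e-01  1.13885264e-03]]
```

View pics/w5b.png

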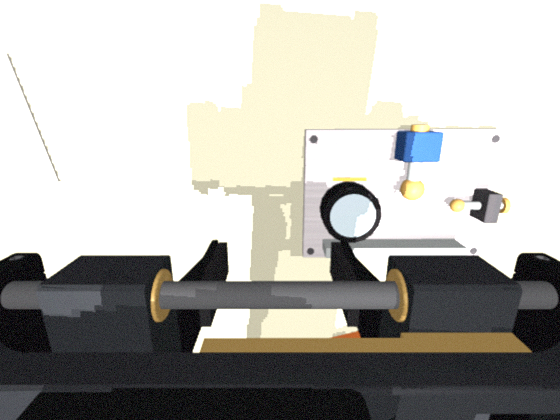

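View pics/side5b.png

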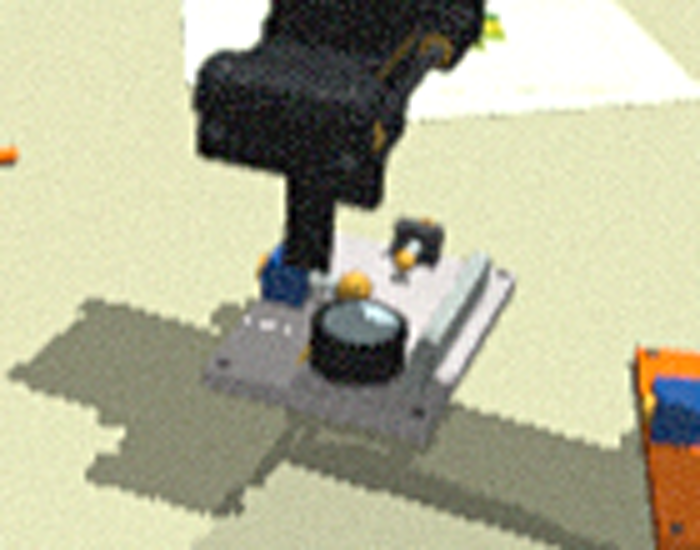

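Call:
arm_command --targets '[[[0,0,0,0,7,0],[0,0,0,0,7,0],[0,0,0,0,7,0],[0,0,0,0,7,0],[0,0,0,0,7,0],[0,0,0,0,7,0],[0,0,0,0,7,0],[0,0,0,0,7,0],[0,0,0,0,7,0],[0,0,0,0,7,0],[0,0,0,0,7,0],[0,0,0,0,7,0]]]' --hand 0 --grip_force 20

```text
time: 9.83
ee_pos: [0.5104, -0.115, 0.1077]
eef_rot: [-0.156, 0.692, -0.69, 0.143]
ft_force: [0.9, 1.0, 0.2]
width: 0.0006
```

Call:
arm_command --targets '[[[0,0,0,0,6,0],[0,0,0,5,0,0],[0,0,0,5,0,0],[0,0,0,0,0,0],[0,0,0,0,0,0]]]'

```text
time: 10.25
ee_pos: [0.5091, -0.1133, 0.1017]
eef_rot: [0.148, -0.676, 0.71, -0.132]
ft_force: [0.2, 0.1, 0.7]
width: 0.0006
```

```bash
cat > st.py <<'E'
from h import *
a=np.radians(-85.65);RN=np.array([[np.cos(a),-np.sin(a),0],[np.sin(a),np.cos(a),0],[0,0,1]]);tN=np.array([.5178,-.2385,.012])
def st():
    s=readout.read_state();T=Rot.from_quat(s['eef_rot']).as_matrix()
    print('t',round(s['time'],2),'tcp nest mm',np.round(RN.T@(s['ee_pos']-tN)*1e3,2),'F nest',np.round(RN.T@s['ft_force'],2),'w',round(s['width'],4))
    return s,T
E
python3 - <<'E'
from st import *
s,T=st(); print('tool axes in nest (cols)\n',np.round(RN.T@T,4)); print(s['joint_positions'])
tgt=RN@np.array([-.109,.003,.0085])+tN
print('tool shift to start',np.round(T.T@(tgt-s['ee_pos']),4))
c=snap('wrist','w6.png');c=wcam(s['ee_pos'],s['eef_rot'],c)
import pickle; pickle.dump(c,open('pics/w6.png.pkl','wb'))
cv2.imwrite('pics/w6b.png',np.clip(c['pixels'].astype(float)*2,0,255).astype(np.uint8))
E
```

```text
t 10.25 tcp nest mm [-125.5     0.8    89.75] F nest [-0.11  0.23  0.68] w 0.0006
tool axes in nest (cols)
 [[ 0.3172  0.0502  0.947 ]
 [-0.9478 -0.0164  0.3183]
 [ 0.0315 -0.9986  0.0424]]
[-0.2437644   0.216285    0.38032939  1.89519219 -0.03137034  1.05120706
 -2.59766786]
tool shift to start [0.0006 0.0819 0.0129]
```

View pics/w6b.png

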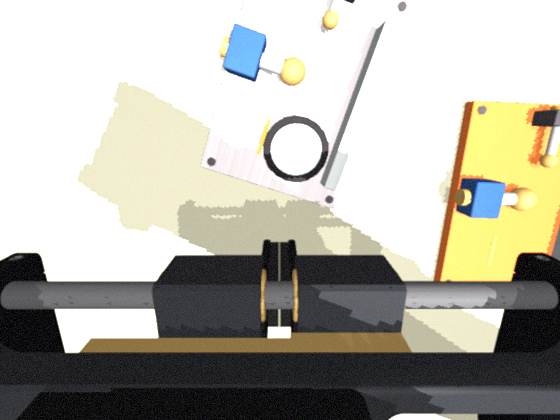

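Call:
arm_command --targets '[[[0,0,0,0,-7,0],[0,0,0,0,-7,0],[0,0,0,0,-7,0],[0,0,0,0,-7,0],[0,0,0,0,-7,0],[0,0,0,0,-7,0],[0,0,0,0,-7,0],[0,0,0,0,-7,0],[0,0,0,0,-7,0],[0,0,0,0,-7,0],[0,0,0,0,-7,0],[0,0,0,0,-7,0]]]'

```text
time: 11.3
ee_pos: [0.5087, -0.1161, 0.102]
eef_rot: [0.585, -0.414, 0.428, -0.551]
ft_force: [0.1, -0.8, -0.0]
width: 0.0001
```

Call:
arm_command --targets '[[[0,0,0,0,-7,0],[0,0,0,0,-7,0],[0,0,0,0,-7,0],[0,0,0,0,-7,0],[0,0,0,0,-7,0],[0,0,0,0,-7,0],[0,0,0,0,-7,0],[0,0,0,0,-7,0],[0,0,0,0,-7,0],[0,0,0,0,-7,0],[0,0,0,0,-7,0],[0,0,0,0,0,0]]]'

```text
time: 12.3
ee_pos: [0.5087, -0.1161, 0.1021]
eef_rot: [0.724, 0.019, -0.029, -0.689]
ft_force: [-0.0, 0.1, 0.0]
width: 0.0005
```

```bash
cat >> st.py <<'E'
def want(tilt): # tool axes in nest: x=+y nest, z=-x nest, y down; tip leads +x by tilt deg
    th=np.radians(tilt)
    y=np.array([np.sin(th),0,-np.cos(th)]);x=np.array([0,1.,0]);z=np.cross(x,y)
    return RN@np.stack([x,y,z],1)
E
python3 - <<'E'
from st import *
s,T=st(); print('tool axes in nest (cols)\n',np.round(RN.T@T,4)); print(np.round(s['joint_positions'],3))
print('turn deg',np.degrees(Rot.from_matrix(T.T@want(10)).as_rotvec()))
E
```

```text
t 12.3 tcp nest mm [-122.75    0.2    90.09] F nest [-0.1  -0.04  0.01] w 0.0005
tool axes in nest (cols)
 [[ 0.0081  0.0493 -0.9987]
 [ 0.9999 -0.0156  0.0074]
 [-0.0152 -0.9987 -0.0494]]
[0.041 0.211 0.068 1.881 0.043 1.057 0.155]
turn deg [-7.16929781 -0.3666614  -0.91931493]
```

Call:
arm_command --targets '[[[0,0,0,-4,-0.2,-0.5],[0,0,0,-3.1,-0.2,-0.4],[0,0,0,0,0,0],[0,0,0,0,0,0]]]'

```text
time: 12.63
ee_pos: [0.5088, -0.1143, 0.1019]
eef_rot: [0.765, 0.027, -0.023, -0.643]
ft_force: [1.2, 0.7, 0.1]
width: 0.0008
```

```bash
python3 - <<'E'
from st import *
s,T=st(); print('tool axes in nest (cols)\n',np.round(RN.T@T,4))
print('turn deg',np.degrees(Rot.from_matrix(T.T@want(10)).as_rotvec()))
tgt=RN@np.array([-.111,.003,.0085])+tN
print('tool shift to start',np.round(T.T@(tgt-s['ee_pos']),4))
E
```

```text
t 12.63 tcp nest mm [-124.53    0.41   89.92] F nest [-0.63  1.25  0.1 ] w 0.0008
tool axes in nest (cols)
 [[ 4.800e-03  1.714e-01 -9.852e-01]
 [ 1.000e+00 -1.100e-03  4.700e-03]
 [-3.000e-04 -9.852e-01 -1.714e-01]]
turn deg [-0.12803875 -0.26649216 -0.06152453]
tool shift to start [0.0027 0.0825 0.0006]
```

Call:
arm_command --targets '[[[0.0027,0.02,0,0,0,0],[0,0.03,0,0,0,0],[0,0.02,0,0,0,0],[0,0.009,0,0,0,0],[0,0.0035,0,0,0,0],[0,0,0,0,0,0],[0,0,0,0,0,0],[0,0,0,0,0,0]]]'

```text
time: 13.3
ee_pos: [0.5136, -0.1283, 0.0219]
eef_rot: [0.765, 0.029, -0.023, -0.643]
ft_force: [0.6, 0.9, 1.1]
width: 0.0
```

```bash
python3 - <<'E'
from st import *
s,T=st(); print('tool axes in nest (cols)\n',np.round(RN.T@T,4))
p=snap('side','side6.png')['pixels']
cv2.imwrite('pics/side6b.png',cv2.resize(np.clip(p[110:220,260:400]*2.,0,255).astype(np.uint8),None,fx=5,fy=5,interpolation=cv2.INTER_CUBIC))
E
```

```text
t 13.3 tcp nest mm [-110.21    4.17    9.89] F nest [-0.82  0.62  1.07] w 0.0
tool axes in nest (cols)
 [[ 0.0024  0.1732 -0.9849]
 [ 1.      0.0012  0.0026]
 [ 0.0017 -0.9849 -0.1732]]
```

View pics/side6b.png

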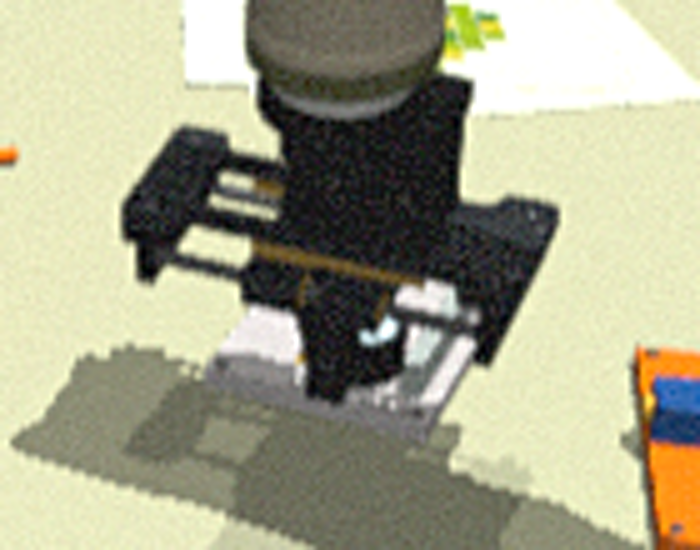

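Call:
arm_command --targets '[[[0,0.0015,0.0003,0,0,0],[0,0.0003,-0.002,0,0,0],[0,0.0003,-0.002,0,0,0],[0,0.0003,-0.002,0,0,0],[0,0.0003,-0.002,0,0,0],[0,0.0003,-0.002,0,0,0],[0,0.0003,-0.002,0,0,0],[-0.001,0.0003,-0.002,0,0,0],[-0.001,0.0003,-0.002,0,0,0],[-0.001,0.0003,-0.002,0,0,0],[-0.001,0.0003,-0.002,0,0,0]]]'

```text
time: 14.27
ee_pos: [0.5099, -0.1489, 0.0195]
eef_rot: [0.765, 0.028, -0.024, -0.642]
ft_force: [0.8, 0.4, -0.5]
width: 0.0004
```

```bash
python3 - <<'E'
from st import *
st()
E
```

```text
t 14.27 tcp nest mm [-89.89  -1.04   7.55] F nest [-0.3   0.84 -0.54] w 0.0004
```

Call:
arm_command --targets '[[[-0.0007,0.0003,-0.002,0,0,0],[-0.0007,0.0003,-0.002,0,0,0],[-0.0007,0.0003,-0.002,0,0,0],[-0.0007,0.0003,-0.002,0,0,0],[0,0.0003,-0.002,0,0,0],[0,0.0003,-0.002,0,0,0]]]'

```text
time: 14.77
ee_pos: [0.5082, -0.1612, 0.0199]
eef_rot: [0.765, 0.028, -0.024, -0.642]
ft_force: [0.8, 0.8, -0.1]
width: 0.0005
```

```bash
python3 - <<'E'
from st import *
st(); snap('top','top7.png')
p=load('top7.png')['pixels'][165:265,335:455]
cv2.imwrite('pics/top7c.png',cv2.resize(np.clip(p*1.7,0,255).astype(np.uint8),None,fx=6,fy=6,interpolation=cv2.INTER_CUBIC))
E
```

```text
t 14.77 tcp nest mm [-77.76  -3.69   7.9 ] F nest [-0.74  0.86 -0.08] w 0.0005
```

View pics/top7c.png

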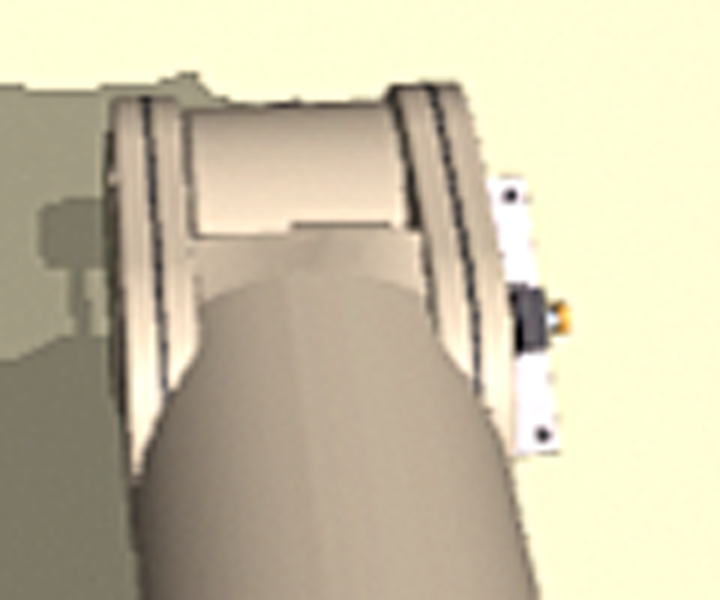

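Call:
arm_command --targets '[[[0,0.0003,-0.0015,0,0,0],[0,0.0003,-0.0015,0,0,0],[0,0.0003,-0.0015,0,0,0],[0,0.0003,-0.0015,0,0,0],[0,0.0003,-0.0015,0,0,0],[0,0.0003,-0.0015,0,0,0]]]'

```text
time: 15.32
ee_pos: [0.5089, -0.1699, 0.0197]
eef_rot: [0.765, 0.028, -0.024, -0.643]
ft_force: [-0.9, 3.0, 1.6]
width: 0.0005
```

```bash
python3 - <<'E'
from st import *
st()
c=snap('wrist','w8.png')
cv2.imwrite('pics/w8b.png',np.clip(c['pixels'].astype(float)*2,0,255).astype(np.uint8))
E
```

```text
t 15.32 tcp nest mm [-69.06  -3.65   7.68] F nest [-3.04 -0.64  1.64] w 0.0005
```

View pics/w8b.png

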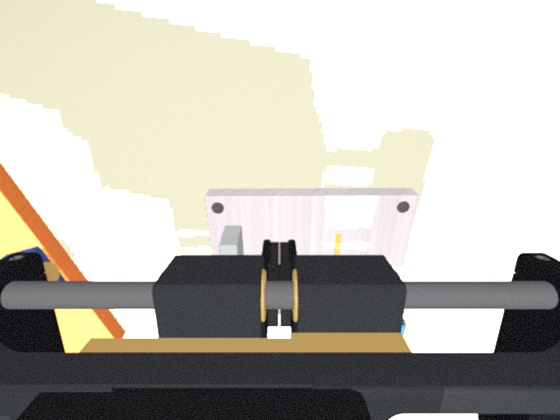

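Call:
arm_command --targets '[[[0,0.0003,-0.0015,0,0,0],[0,0.0003,-0.0015,0,0,0],[0,0.0003,-0.0015,0,0,0],[0,0.0003,-0.0015,0,0,0],[0,0.0003,-0.0015,0,0,0],[0,0.0003,-0.0015,0,0,0]]]'

```text
time: 15.87
ee_pos: [0.5102, -0.1782, 0.0196]
eef_rot: [0.765, 0.029, -0.024, -0.643]
ft_force: [0.3, 7.4, 4.3]
width: 0.0003
```

```bash
python3 - <<'E'
from st import *
st()
E
```

```text
t 15.87 tcp nest mm [-60.67  -2.96   7.64] F nest [-7.33  0.84  4.34] w 0.0003
```

Call:
arm_command --targets '[[[0,0,-0.0012,0,0,0],[0,0,-0.0012,0,0,0],[0,0,-0.0012,0,0,0],[0,0,-0.0012,0,0,0]]]'

```text
time: 16.2
ee_pos: [0.5104, -0.1829, 0.0201]
eef_rot: [0.765, 0.029, -0.024, -0.643]
ft_force: [1.2, 6.7, -0.6]
width: 0.0006
```

```bash
python3 - <<'E'
from st import *
st()
c=snap('side','side9.png');p=c['pixels']
cv2.imwrite('pics/side9b.png',cv2.resize(np.clip(p[110:220,260:400]*2.,0,255).astype(np.uint8),None,fx=5,fy=5,interpolation=cv2.INTER_CUBIC))
E
```

```text
t 16.2 tcp nest mm [-56.04  -3.14   8.14] F nest [-6.59  1.74 -0.64] w 0.0006
```

View pics/side9b.png

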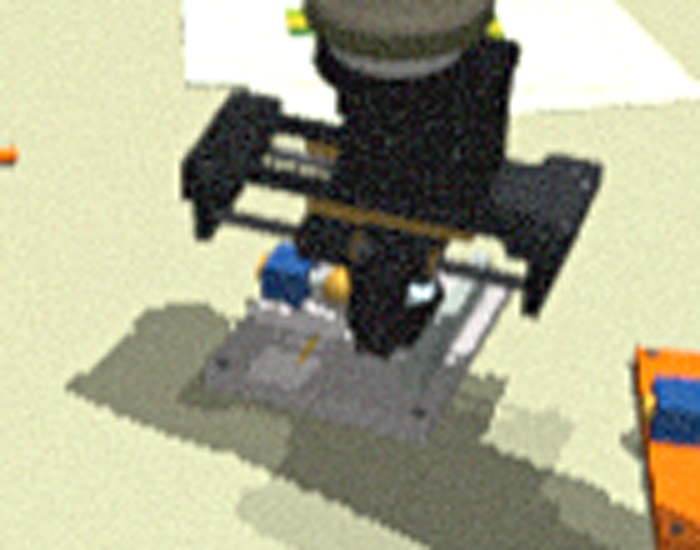

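Call:
arm_command --targets '[[[0,0.0002,-0.0012,0,0,0],[0,0.0002,-0.0012,0,0,0],[0,0.0002,-0.0012,0,0,0],[0,0.0002,-0.0012,0,0,0]]]'

```text
time: 16.58
ee_pos: [0.5108, -0.1878, 0.0202]
eef_rot: [0.765, 0.029, -0.024, -0.643]
ft_force: [0.8, 5.7, -0.6]
width: 0.0004
```

Call:
arm_command --targets '[[[0,0.0002,-0.0012,0,0,0],[0,0.0002,-0.0012,0,0,0],[0,0.0002,-0.0012,0,0,0]]]'

```text
time: 16.83
ee_pos: [0.5111, -0.1916, 0.0202]
eef_rot: [0.765, 0.029, -0.024, -0.643]
ft_force: [0.7, 5.0, -1.0]
width: 0.0002
```

```bash
python3 - <<'E'
from st import *
st()
E
```

```text
t 16.83 tcp nest mm [-47.27  -3.15   8.23] F nest [-4.95  1.04 -0.98] w 0.0002
```

Call:
arm_command --targets '[[[0,0.0001,-0.0008,0,0,0],[0,0.0002,-0.0008,0,0,0],[0,0.0001,-0.0008,0,0,0],[0,0.0002,-0.0008,0,0,0]]]'

```text
time: 17.17
ee_pos: [0.5113, -0.1951, 0.0202]
eef_rot: [0.765, 0.029, -0.024, -0.643]
ft_force: [1.8, 4.3, -0.2]
width: 0.0005
```

Call:
arm_command --targets '[[[0,0.0001,-0.0008,0,0,0],[0,0.0002,-0.0008,0,0,0],[0,0.0001,-0.0008,0,0,0],[0,0.0002,-0.0008,0,0,0]]]'

```text
time: 17.5
ee_pos: [0.5111, -0.1992, 0.0203]
eef_rot: [0.765, 0.028, -0.024, -0.642]
ft_force: [0.7, 3.2, -0.9]
width: 0.0003
```

```bash
python3 - <<'E'
from st import *
st()
E
```

```text
t 17.5 tcp nest mm [-39.69  -3.72   8.32] F nest [-3.12  0.92 -0.85] w 0.0003
```

Call:
arm_command --targets '[[[0,0.0001,-0.0005,0,0,0],[0,0.0001,-0.0005,0,0,0],[0,0,-0.0005,0,0,0]]]'

```text
time: 17.75
ee_pos: [0.511, -0.2008, 0.0203]
eef_rot: [0.765, 0.028, -0.024, -0.642]
ft_force: [1.3, 2.0, -0.9]
width: 0.0004
```

Call:
arm_command --targets '[[[0,0.0001,-0.0005,0,0,0],[0,0.0001,-0.0005,0,0,0]]]'

```text
time: 17.92
ee_pos: [0.5112, -0.2018, 0.0204]
eef_rot: [0.765, 0.028, -0.024, -0.642]
ft_force: [1.2, 3.1, -1.1]
width: 0.0002
```

Call:
arm_command --targets '[[[0,0.0001,-0.0005,0,0,0],[0,0.0001,-0.0005,0,0,0]]]'

```text
time: 18.08
ee_pos: [0.5112, -0.2028, 0.0203]
eef_rot: [0.765, 0.028, -0.024, -0.642]
ft_force: [1.6, 3.6, -0.7]
width: 0.0004
```

Call:
arm_command --targets '[[[0,0.0001,-0.0004,0,0,0],[0,0,-0.0004,0,0,0]]]'

```text
time: 18.25
ee_pos: [0.5113, -0.2033, 0.0203]
eef_rot: [0.765, 0.028, -0.024, -0.643]
ft_force: [0.9, 4.4, -1.1]
width: 0.0006
```

Call:
arm_command --targets '[[[0,0.0001,-0.0004,0,0,0],[0,0,-0.0004,0,0,0]]]'

```text
time: 18.42
ee_pos: [0.5113, -0.2036, 0.0202]
eef_rot: [0.765, 0.028, -0.024, -0.643]
ft_force: [0.2, 6.3, -0.4]
width: 0.0003
```

Call:
arm_command --targets '[[[0,0.0001,-0.0004,0,0,0],[0,0,-0.0004,0,0,0]]]'

```text
time: 18.58
ee_pos: [0.5113, -0.2038, 0.0201]
eef_rot: [0.765, 0.028, -0.024, -0.643]
ft_force: [-0.3, 8.8, 0.0]
width: 0.0006
```

Call:
arm_command --targets '[[[0,0.0001,-0.0004,0,0,0],[0,0,-0.0004,0,0,0]]]'

```text
time: 18.75
ee_pos: [0.5113, -0.204, 0.0201]
eef_rot: [0.765, 0.028, -0.025, -0.643]
ft_force: [-1.1, 10.2, -0.5]
width: 0.0006
```

Call:
arm_command --targets '[[[0,0,0,0,0,0]]]'

```text
time: 18.83
ee_pos: [0.5113, -0.204, 0.02]
eef_rot: [0.765, 0.028, -0.025, -0.643]
ft_force: [-0.6, 10.2, 0.0]
width: 0.0004
```

Call:
arm_command --targets '[[[0,0,0,0,0,0]]]'

```text
time: 18.92
ee_pos: [0.5113, -0.2039, 0.02]
eef_rot: [0.765, 0.028, -0.025, -0.643]
ft_force: [-0.8, 10.0, -0.2]
width: 0.0002
```

Call:
arm_command --targets '[[[0,0.0001,-0.0005,0,0,0],[0,0,0,0,0,0]]]'

```text
time: 19.08
ee_pos: [0.5113, -0.2041, 0.0199]
eef_rot: [0.765, 0.028, -0.025, -0.643]
ft_force: [-0.9, 10.8, -0.4]
width: 0.0003
```

Call:
arm_command --targets '[[[0,0,0,0,0,0],[0,0,0,0,0,0]]]'

```text
time: 19.25
ee_pos: [0.5113, -0.2041, 0.0199]
eef_rot: [0.765, 0.028, -0.025, -0.643]
ft_force: [-2.1, 10.6, 0.3]
width: 0.0005
```

Call:
arm_command --targets '[[[0,0.0001,-0.0005,0,0,0],[0,0,0,0,0,0]]]'

```text
time: 19.42
ee_pos: [0.5113, -0.2042, 0.0199]
eef_rot: [0.765, 0.028, -0.025, -0.644]
ft_force: [-2.1, 12.3, 1.1]
width: 0.0007
```

Call:
arm_command --targets '[[[0,0,0,0,0,0],[0,0,0,0,0,0]]]'

```text
time: 19.58
ee_pos: [0.5113, -0.2042, 0.0199]
eef_rot: [0.765, 0.028, -0.025, -0.643]
ft_force: [-2.8, 11.8, 0.9]
width: 0.0002
```

Call:
arm_command --targets '[[[0,0,0,0,0,0],[0,0,0,0,0,0],[0,0,0,0,0,0],[0,0,0,0,0,0],[0,0,0,0,0,0],[0,0,0,0,0,0],[0,0,0,0,0,0],[0,0,0,0,0,0]]]'

```text
time: 20.25
ee_pos: [0.5113, -0.2042, 0.0199]
eef_rot: [0.765, 0.028, -0.025, -0.643]
ft_force: [-2.1, 12.4, 1.0]
width: 0.0005
```

Call:
arm_command --targets '[[[0,0,0,0,0,0],[0,0,0,0,0,0],[0,0,0,0,0,0],[0,0,0,0,0,0],[0,0,0,0,0,0],[0,0,0,0,0,0],[0,0,0,0,0,0],[0,0,0,0,0,0]]]'

```text
time: 20.92
ee_pos: [0.5113, -0.2042, 0.0199]
eef_rot: [0.765, 0.028, -0.025, -0.643]
ft_force: [-1.0, 12.2, 0.3]
width: 0.0006
```

```bash
python3 - <<'E'
from st import *
s,T=st();print('tool axes in nest (cols)\n',np.round(RN.T@T,4))
E
```

```text
t 20.92 tcp nest mm [-34.7   -3.84   7.9 ] F nest [-12.26  -0.09   0.25] w 0.0006
tool axes in nest (cols)
 [[ 2.000e-04  1.706e-01 -9.853e-01]
 [ 1.000e+00 -1.800e-03 -1.000e-04]
 [-1.800e-03 -9.853e-01 -1.706e-01]]
```

Call:
arm_command --targets '[[[0,-0.0001,0.0008,0,0,0],[0,-0.0002,0.0012,0,0,0],[0,-0.0003,0.002,0,0,0],[0,-0.0005,0.003,0,0,0],[0,-0.0018,0.01,0,0,0],[0,-0.0036,0.02,0,0,0],[0,-0.0036,0.02,0,0,0],[0,-0.03,0.015,0,0,0],[0,-0.04,0,0,0,0],[0,-0.04,0,0,0,0],[0,-0.03,0,0,0,0]]]'

```text
time: 21.83
ee_pos: [0.505, -0.1091, 0.1591]
eef_rot: [0.766, 0.029, -0.023, -0.642]
ft_force: [0.5, -0.5, 0.7]
width: 0.0005
```

Call:
arm_command --targets '[[[0,-0.02,0.03,0,0,0],[0,0,0.04,0,0,0],[0,0,0.04,0,0,0],[0,0,0.04,0,0,0],[0,0,0.04,0,0,0],[0,0,0.04,0,0,0],[0,0,0.03,0,0,0],[0,0,0,0,0,0],[0,0,0,0,0,0]]]'

```text
time: 22.58
ee_pos: [0.4847, 0.1504, 0.1301]
eef_rot: [0.765, 0.029, -0.025, -0.642]
ft_force: [-0.7, -0.1, -0.4]
width: 0.0003
```

```bash
python3 - <<'E'
from st import *
s,T=st()
p=snap('top','top10.png')['pixels']; cv2.imwrite('pics/top10b.png',np.clip(p*1.7,0,255).astype(np.uint8))
q=snap('side','side10.png')['pixels']
cv2.imwrite('pics/side10c.png',cv2.resize(np.clip(q[140:205,290:375]*1.8,0,255).astype(np.uint8),None,fx=9,fy=9,interpolation=cv2.INTER_CUBIC))
cv2.imwrite('pics/top10c.png',cv2.resize(np.clip(p[185:255,345:440]*1.7,0,255).astype(np.uint8),None,fx=8,fy=8,interpolation=cv2.INTER_CUBIC))
E
```

```text
t 22.58 tcp nest mm [-390.3    -3.49  118.14] F nest [ 0.05 -0.73 -0.38] w 0.0003
```

View pics/top10b.png

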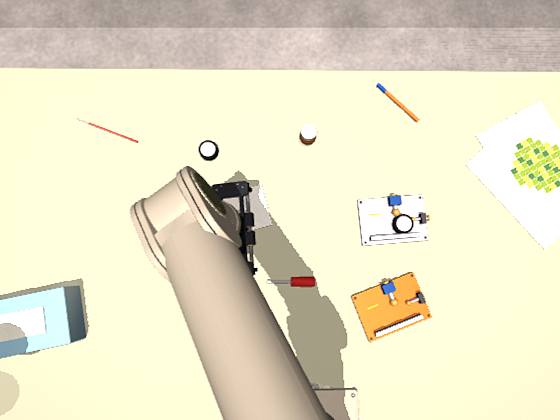

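View pics/top10c.png

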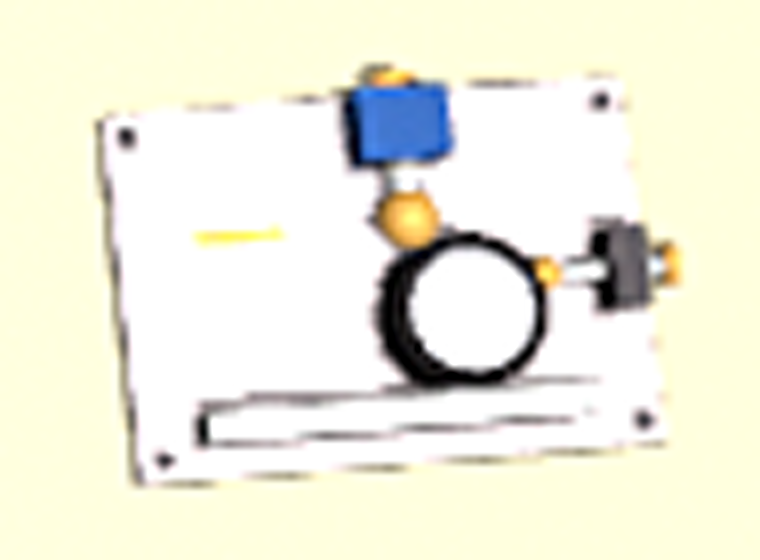

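View pics/side10c.png

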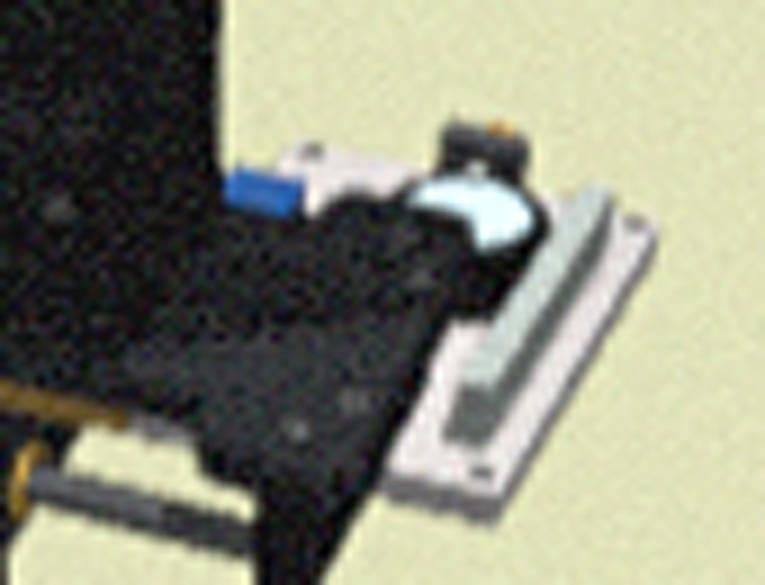

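Call:
arm_command --targets '[[[0,-0.04,0,0,0,0],[-0.03,-0.02,0,0,0,0],[-0.035,0,0,0,0,0],[-0.035,0,0,0,0,0],[-0.02,0,0,0,0,0],[0,0,0,0,0,0],[0,0,0,0,0,0]]]'

```text
time: 23.27
ee_pos: [0.3651, 0.1491, 0.1903]
eef_rot: [0.765, 0.028, -0.023, -0.643]
ft_force: [0.4, -0.3, 0.7]
width: 0.0002
```

```bash
python3 - <<'E'
from st import *
s,T=st()
c=snap('top','top11.png');p=c['pixels']
q=snap('side','side11.png')['pixels']
cv2.imwrite('pics/side11c.png',cv2.resize(np.clip(q[140:205,290:375]*1.8,0,255).astype(np.uint8),None,fx=9,fy=9,interpolation=cv2.INTER_CUBIC))
G=cv2.resize(p[185:255,345:440],None,fx=8,fy=8,interpolation=cv2.INTER_CUBIC)
m=(cv2.cvtColor(G,cv2.COLOR_BGR2GRAY)<80).astype(np.uint8)
cs,_=cv2.findContours(m,cv2.RETR_CCOMP,cv2.CHAIN_APPROX_NONE)
pc=lambda u,v:((u+.5)/8-.5+345,(v+.5)/8-.5+185)
# nest fit from the same top view
a=np.radians(-85.65);R=RN[:2,:2]; t=np.array([.51867,-.23622])
for k in cs:
    A=cv2.contourArea(k)
    if 6000<A<60000 and len(k)>5:
        e=cv2.fitEllipse(k); W=plane(c,*pc(*e[0]),.036); print(A,e,'nest',R.T@(W[:2]-t)*1e3)
c0=load('top0.png')['pixels']
d=cv2.absdiff(c0,p).max(2)
for n,(x0,y0,x1,y1) in dict(frame=(192,195,224,228),jar=(295,120,322,150),driver=(262,270,320,292)).items(): print(n,d[y0:y1,x0:x1].mean(),d[y0:y1,x0:x1].max())
E
```

```text
t 23.27 tcp nest mm [-398.04 -122.9   178.28] F nest [0.34 0.39 0.69] w 0.0002
30779.5 ((442.17523193359375, 257.1344299316406), (162.5983428955078, 358.07794189453125), 163.88697814941406) nest [-6.18660025 17.87314976]
12350.0 ((472.0446472167969, 309.0178527832031), (122.58812713623047, 128.43589782714844), 125.36328887939453) nest [1.23521159 0.77235641]
frame 15.141098484848484 67
jar 13.976543209876544 19
driver 32.15282131661442 70
```

View pics/side11c.png

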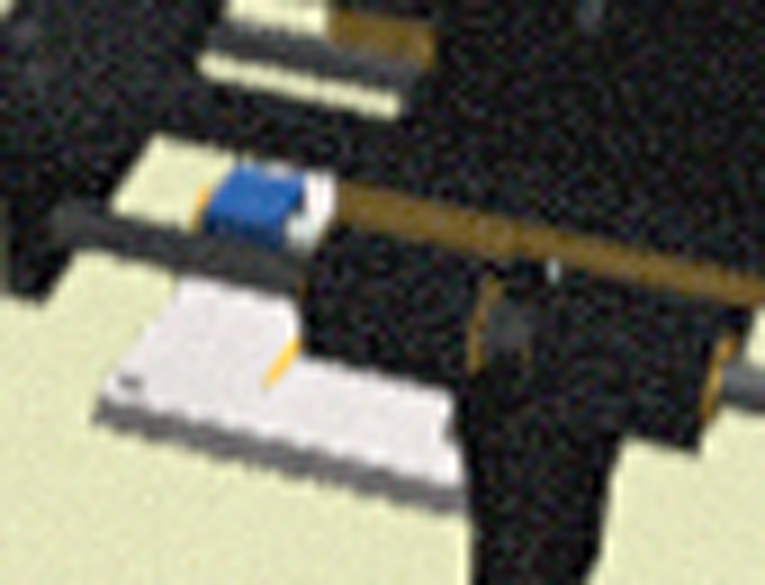

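View pics/side11.png

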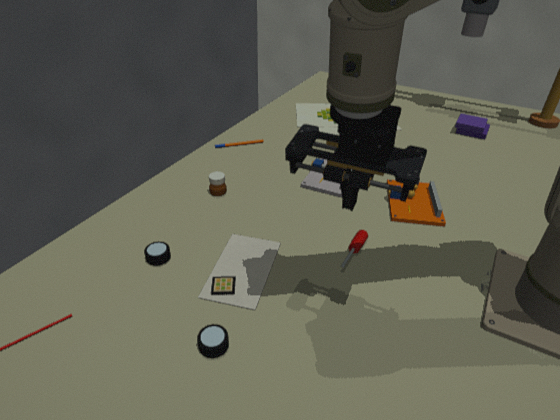

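Call:
arm_command --targets '[[[0.03,-0.02,0,0,0,0],[0.04,-0.01,0,0,0,0],[0.04,0,0,0,0,0],[0.04,0,0,0,0,0],[0.04,0,0,0,0,0],[0.04,0,0,0,0,0],[0.02,0,0,0,0,0],[0,0,0,0,0,0],[0,0,0,0,0,0]]]'

```text
time: 24.12
ee_pos: [0.6149, 0.1728, 0.2174]
eef_rot: [0.766, 0.027, -0.024, -0.642]
ft_force: [-1.1, 0.0, -0.4]
width: 0.0003
```

```bash
python3 - <<'E'
from st import *
s,T=st()
q=snap('side','side12.png')['pixels']
cv2.imwrite('pics/side12c.png',cv2.resize(np.clip(q[140:205,290:375]*1.8,0,255).astype(np.uint8),None,fx=9,fy=9,interpolation=cv2.INTER_CUBIC))
E
```

```text
t 24.12 tcp nest mm [-402.72  128.05  205.37] F nest [-0.13 -1.1  -0.35] w 0.0003
```

View pics/side12c.png

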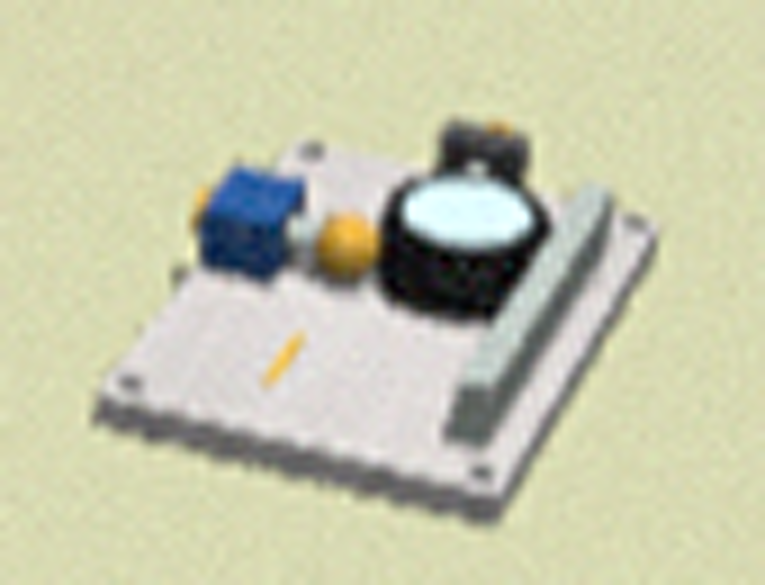

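The crop shows the cell flat at about (465, 240), touching the plunger on its left and the fence on its right, with the stop behind it. The chip frame, jar and driver are at the same pixels as at the start.

```bash
python3 - <<'E'
from h import *
print(r.close_job())
E
```

```text
the job is handed in; nothing more can be done
None
```

I moved the right-most mirror cell from the pad to the loading end of the aluminium nest, released it upright, and pushed it home along the fence. The job was handed in at about 24 s; it returned no verdict.

**Push:** I used closed fingertips, and passing the plunger took about 7 N at most, slightly over the 1 to 6 N given. Home was felt where the force climbed while the tool stopped moving, with the cell centre about 0 mm along nest x, which matches where the camera put the stop ball. I held there for about 1.5 s with 11.8 to 12.4 N read at the wrist. The highest reading was 12.4 N, so the stop should have seen less than its 14 N limit.

**Last checks:**
- **Cell:** it looks flat and in contact with the plunger and fence in the side view, and with the stop ball in the top view. The top view put its centre at nest (1.2, 0.8) mm, within the camera calibration error.
- **Bystanders:** the chip frame, jar and screwdriver looked unmoved by eye. The numeric before/after comparison was not clean, which I put down to the arm's shadow changing.
- **Other:** a first attempt to turn the gripper ran joint 7 to -2.598, right at its 2.6 limit but not past it, so I turned it the other way. The first two side-view checks were blocked by the gripper, so I moved the arm and looked again.

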